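# Seat the white reference puck and hold the reflector at the mark

## Robot

A 6-joint arm with a two-finger parallel gripper is mounted at the origin on the work surface. World frame = base frame: x ahead of the robot, y to its left, z up, the work surface at z = 0. Lengths are in mm, angles in rad, forces in N, time in s.
With the tool pointing down it reaches from about 275 to 750 mm from the base axis. Payload 10.2 kg.
Tool frame: the origin (TCP) lies midway between the tips of the shut fingers; the grasp point (between the pads) lies 19 mm behind it; z points along the fingers, y is the line along which they close (so a half turn about z gives the same grasp; the last joint's range is limited). The gripper opens to 85 mm and grips with 20 to 120 N. Pads are 22 mm wide; open, the fingers measure 114 mm over their backs; the gripper's body (76 mm by 85 mm) begins 54 mm behind the grasp point. The pads swing forward as they close: fully open they stand 13 mm farther back than shut.
Start: joints at [1.039, 0.313, 1.498, -0, 1.331, -0.223], TCP at [159.568, 500.169, 231.294] pointing down, gripper open.
Joint ranges: [-2.94, 2.94], [-0.97, 2.17], [0.19, 2.56], [-1.23, 4.37], [0.02, 3.11], [-2.88, 2.88]. Speed limits (rad/s): [2.39, 2.39, 3.01, 3.14, 3.14, 3.14].

## Interface

Orientations are given as a unit quaternion [w, x, y, z].
In Python, from rig import ctrl gives the robot as it stands.
- The arm moves only by the tool send_rows, never from a script. Its argument "targets" is a list of rows, each an object with "offset": the shift along the world's x, y, z in cm, a list of three; "spin": the turn about the world's z in rad. A call has 1 to 8 rows; each row is the pose to reach, as a shift and turn from the pose commanded when the call began; what a row does not reach only later rows make up. A row lasts 1/12 s, in which the tool goes at most 41.7 mm and 7.16 degrees, less where a joint would pass 70% of its speed; a pose out of reach is approached as far as the arm can. A call with a gripper value outside its range is refused whole. "grip" is the opening, from 0 (shut) to 1 (fully open), set as the call begins (left out, the last holds). The fingers move at their own pace and stop on an object; "squeeze" is the grip in N (left out, the last holds). Time passes only in rows, so rows that repeat a pose let the fingers close. It gives the time, the measured TCP pose, the force, the opening and the grip force at its end, in the units of the state.
- ctrl.sense(): the state, without advancing time (a new reading comes with each control period).
- ctrl.capture(name): name is "scene" or "side" or "wrist"; returns (picture, depth): 420x560x3 uint8, red, green, blue; 420x560 float32, mm along the optical axis (not along the pixel's ray), 0 where there is no reading.
- ctrl.calibration(name): a dict with "fx", "fy", "cx", "cy" (pixels), "k1" (the pictures are not rectified: a ray, as slopes to the right and down, at radius r is drawn at 1 + k1 r^2 times it, then the intrinsics apply), "view" (4x4, takes a point from world to camera coordinates); the wrist camera has in their place "mount" (4x4, takes a point from camera to tool coordinates, whose origin is the TCP and whose axes are the flange's). Camera axes: x right, y down, z forward; pixel columns grow to the right and rows downward; lengths in mm; the calibration is good to about 2 mm. A picture is of the moment at which its call begins: read the wrist's pose just before it. calibration takes no time and is no camera call.
- ctrl.finish_job(): hands the job in; it is judged then, once.
Trained networks look in the newest picture that a camera, given by its name, has taken for a name from the list of things; names that differ only in an ending like _2 or _b are one class to them, and where a whole thing is asked for, a point or a joint stands for the part that bears it (a point fixed in the world has none). Each returns a list of dicts, best first, with "conf" (0 to 1); they miss things now and then, are a little off and sometimes report something else, mostly with a low value. They report only what shows in the picture. A call takes as long as a camera call. They do not tell look-alikes from the thing itself.
- ctrl.search_frame(camera, query): "box" ([left, top, right, bottom] in pixels, round what is visible of it).
- ctrl.place_of(camera, query): "uv" ([column, row] in pixels: a listed point, or the origin of a listed thing).
The state is a dict: "time_s": time; "joints": joint angles; "dq": joint speeds; "tau": joint torques, N m; "eef_pos": TCP position; "ee_rot": TCP orientation; "force": force on the tool from outside, world axes, zero at the start; "wrist_torque": the same for the moment, N m; "grip_width": opening from 0.0 (shut) to 1.0 (fully open); "grip_force": force on a finger pad.
Only numpy, scipy, OpenCV 4.12 (cv2) and the standard library are available. Lean on these libraries where they do the work, as an engineer would, in place of code of your own. Each camera call takes 0.05 s, during which the arm holds its last target. There are 200 camera calls.

## Task

Set the round white-topped reference puck into the round recess of the imaging station, white side up and fully home, and let go of it. Then lift the white reflector flap (it has a blue grip tab) until its black edge lines up with the red pointer, and finish while still holding it there, because it falls shut when released. Leave the red pointer, the grey square tile, the jar and the glass dish where they are.

Things in the scene. Friction and masses are not known exactly. Their poses are not given: they have to be found in the camera images.
- station: Fixed imaging station, base 170 mm (its x) by 220 mm (its y); origin under its middle on the table, z up. Its -y end is a dark steel plate 20 mm high with recesses 8 mm deep: round (54 mm, for the puck) on its -x side, square (43 mm, stays empty) on +x. The white flap covers the rest; an upright angle arc, radius 118 mm about the hinge, 10 degree ticks, stands 77 mm to +x of the flap's middle.
- recess (a point): Centre of the floor of the round recess, 12 mm above the table; the recess mouth is 8 mm higher. Axes as the station's.
- flap (a joint): Angle of the reflector flap in rad: 0 lying flat (where it starts), growing as its free edge rises, about a hinge along the station's x axis; stop at 1.75. The hinge is nearly free: the flap (about 260 g) falls shut when let go.
- flap_hinge (a point): Middle of the flap's hinge line, 23 mm above the table; turns with the flap: x along the hinge, y from the hinge to the free edge, z out of its white upper face. The flap is a white panel 124 mm along the hinge, 6 mm thick, reaching 124 mm from the hinge, its edge nearest the pointer black.
- tab (a point): Centre of the blue round grip tab on the flap: an upright disc 32 mm across and 12 mm thick (thickness along the hinge direction, so it is pinched along the station's x), on a short stem at the free edge, 116 mm from the hinge line and 34 mm above the panel's mid-plane. Axes as flap_hinge; a pinched tab can pivot between the fingers as the flap turns.
- flap_edge (a point): Free outer corner of the flap's black edge, on the pointer's side, 124 mm from the hinge line in the panel's mid-plane. Axes as flap_hinge.
- pointer (a joint): Angle of the red pointer in rad, about the same hinge line and measured as the flap's: the flap is at the mark when both are equal. Set between 0.6 and 1.05; stiff, must not be moved.
- pointer_tip (a point): Centre of the red button (16 mm across) at the end of the red pointer arm, 140 mm from the hinge line and 84 mm to +x of the flap's middle. Its y axis points along the arm away from the hinge.
- puck: Round reference puck, 50 mm across and 25 mm high, black with a white top face, about 100 g; starts white side up on the table. Origin at the centre of its underside, z up.
- tile: Grey square reference tile, 40 by 40 by 25 mm, standing on the table; not needed. Origin at the centre of its underside.
- jar: Amber glass jar with a white cap, 48 mm across, 62 mm high, standing on the table; not needed. Origin at the centre of its underside.
- dish: Shallow open glass dish, 90 mm across, 16 mm high, standing on the table beyond the station as seen from the robot; not needed. Origin at the centre of its underside.
There are look-alikes about, which are no part of the job. What is shaped like the puck but brown is not meant. Leave any orange look-alike of the tile alone.

How it is judged (in metres and radians):
On the way:
1. the puck lies fully home in the round recess, let go, while the flap is still down (horizontal distance between puck and recess below 0.004 m and z of puck in the frame of recess below 0.0025 m and angle between puck's own z axis and vertical below 0.08 rad and contact force between the fingers and puck below 0.1 N and linear speed of puck below 0.02 m/s and value of joint flap below 0.15 rad), for 0.2 s.
At the end, for the whole second after the job is handed in: Puck flat in the round recess (4 mm of centre, 2.5 mm of floor), untouched by the fingers; flap still, within 0.08 rad (4.6 deg) of the red pointer, carried by the fingers alone (over 0.5 N); pointer tip within 12 mm, tile, jar and dish within 30 mm of their starts (horizontal distance between puck and recess below 0.004 m and z of puck in the frame of recess below 0.0025 m and angle between puck's own z axis and vertical below 0.08 rad and angle between the y axis of flap_edge and the y axis of pointer_tip, either way round below 0.08 rad and value of joint flap above 0.45 rad and velocity of joint flap between -0.05 and 0.05 rad/s and contact force between the fingers and flap above 0.5 N and contact force between each of the fingers, flap and puck below 0.1 N and distance of pointer_tip from where it was at the start of the episode below 0.012 m and contact force between flap and tile below 0.1 N and contact force between flap and jar below 0.1 N and contact force between flap and dish below 0.1 N and distance of each of tile, jar, dish from where it was at the start of the episode below 0.03 m); the arm keeps its last pose, push and grip.
It fails at once if the red pointer is moved (its tip by more than 12 mm) (distance of pointer_tip from where it was at the start of the episode above 0.012 m).
It fails at once if the tile, the jar or the dish is moved by more than 30 mm (distance of any of tile, jar, dish from where it was at the start of the episode above 0.03 m).
It also fails if it takes over 48 s, if anything falls off the work surface, if the arm or the gripper's body presses on something with over 40 N, if the wrist force passes 120 N, or if a joint passes its speed limit or range.

## Working session

There is one attempt and no reset: what is moved stays moved. The work goes in short steps, Python scripts to look and compute and a tool call to move; the robot and the scene stay as the last step left them, time stands still between calls to the robot, and variables do not carry over. Pictures are saved under pics/ and viewed, at most 10 in all, crops included, and the job is handed in when it is done.

Besides the shell and the picture viewer there is one more tool, called after ">>>" as name(argument=value, ...) on one line, values as JSON. send_rows: Moves the arm, as the interface text tells. Its arguments: {"type":"object","properties":{"targets":{"type":"array"},"grip":{"type":"number"},"squeeze":{"type":"number"}},"required":["targets"]}

```bash
mkdir -p pics; ls; cat > h.py <<'E'
import numpy as np, cv2
from rig import ctrl
from scipy.spatial.transform import Rotation as R
def cam(name):
    """K, k1, camera-to-world"""
    c=ctrl.calibration(name)
    if 'view' in c: T=np.linalg.inv(np.array(c['view']))
    else:
        s=ctrl.sense(); q=s['ee_rot']; W=np.eye(4)
        W[:3,:3]=R.from_quat([q[1],q[2],q[3],q[0]]).as_matrix(); W[:3,3]=s['eef_pos']
        T=W@np.array(c['mount'])
    return c,T
def ray(c,uv):
    K=np.array([[c['fx'],0,c['cx']],[0,c['fy'],c['cy']],[0,0,1.]])
    d=np.array([(uv[0]-c['cx'])/c['fx'],(uv[1]-c['cy'])/c['fy']]); p=d.copy()
    for _ in range(20): p=d/(1+c['k1']*(p@p))
    return np.array([p[0],p[1],1.])
def at_z(cT,uv,z):
    c,T=cT; d=T[:3,:3]@ray(c,uv); o=T[:3,3]; return o+d*(z-o[2])/d[2]
def at_depth(cT,uv,dep):
    c,T=cT; return T[:3,:3]@(ray(c,uv)*dep)+T[:3,3]
def proj(cT,P):
    c,T=cT; p=np.linalg.inv(T)@np.append(P,1); s=p[:2]/p[2]; s=s*(1+c['k1']*(s@s))
    return np.array([c['fx']*s[0]+c['cx'],c['fy']*s[1]+c['cy']])
def snap(name,f=None):
    cT=cam(name); im,d=ctrl.capture(name)
    if f: cv2.imwrite('pics/'+f,im[:,:,::-1])
    return cT,im,d
E
cat > a.py <<'E'
from h import *
np.set_printoptions(precision=1,suppress=True)
print(ctrl.sense()); ims=[]
for n in ('scene','side'):
    cT,im,d=snap(n); np.savez(n+'0.npz',im=im,d=d); ims.append(im)
    print(n,cT[1][:3,3])
    for q in ('puck','tile','jar','dish','recess','flap_hinge','tab','pointer_tip','flap_edge','station'):
        for r in ctrl.place_of(n,q)[:3]:
            u,v=map(int,np.round(r['uv'])); 
            dep=d[v,u] if 0<=u<560 and 0<=v<420 else 0
            print(q,'%.2f'%r['conf'],np.array(r['uv']),at_depth(cT,r['uv'],dep) if dep else None)
for n,i in zip(('scene','side'),ims): cv2.imwrite(f'pics/{n}0.png',cv2.resize(i,(800,600))[:,:,::-1])
E
python3 a.py
```

```text
pics
{'time_s': 0.0, 'joints': array([ 1. ,  0.3,  1.5,  0. ,  1.3, -0.2]), 'dq': array([ 0., -0.,  0.,  0.,  0.,  0.]), 'tau': array([ -0. , -41.2, -26. ,  -0. ,   0. ,  -0. ]), 'eef_pos': array([159.4, 499.9, 230.7]), 'ee_rot': array([-0. ,  0.2,  1. , -0. ]), 'force': array([0.2, 0.1, 0.4]), 'wrist_torque': array([ 0.,  0., -0.]), 'grip_force': 0.0, 'grip_width': 0.9957112688403216}
scene [1029.6  174.4  818.1]
puck 0.70 [216.7 192.6] [ 634.5 -201.8   25.2]
puck 0.59 [215.7 234.1] [ 716.2 -149.9   24.1]
tile 0.91 [199.7 138.1] [ 528.1 -318.5   20.1]
tile 0.86 [170.6 168. ] [ 630.5 -321.    26.4]
jar 0.62 [274.1 146.7] [ 462.6 -164.2   13.2]
jar 0.48 [393.  240.7] [628.9 160.2 140.5]
dish 0.59 [250.5 301.9] [795.5 -23.2   5.4]
recess 0.93 [346.8 198. ] [506.7  35.9  12.6]
flap_hinge 0.68 [360.8 213.5] [536.   78.6  27. ]
tab 0.86 [422.2 232.8] [547.2 199.2  72.6]
pointer_tip 0.78 [391.7 239.6] [629.7 157.7 143.3]
flap_edge 0.65 [407.8 268.6] [596.5 204.3  14.9]
flap_edge 0.51 [370.9 231.3] [624.2 120.5 129.9]
station 0.82 [371.2 229.9] [624.  120.2 134.2]
side [ 232.9 -481.5  478.9]
puck 0.81 [330.8 293.2] [ 603.2 -227.7   24.9]
tile 0.77 [348.1 380.5] [ 501.7 -342.3   26.2]
tile 0.56 [390.9 339.7] [ 599.5 -342.7   22.4]
jar 0.61 [232.9 335.7] [ 432.  -194.3   34.1]
dish 0.82 [310.1 208.3] [782.7 -19.1   4.3]
recess 0.62 [192.5 246.1] [512.4  35.1  10.5]
flap_hinge 0.90 [194.4 223. ] [546.   77.1  25.8]
tab 0.78 [164.  190.4] [539.1 174.9  60. ]
pointer_tip 0.56 [201.4 144.2] [627.3 154.  145.2]
flap_edge 0.82 [185.9 188.8] [604.2 200.5  26.7]
flap_edge 0.30 [190.3 244.4] [511.7  41.5  11.1]
station 0.60 [185.1 224.9] [527.8  82.1  27.2]
```

View pics/scene0.png

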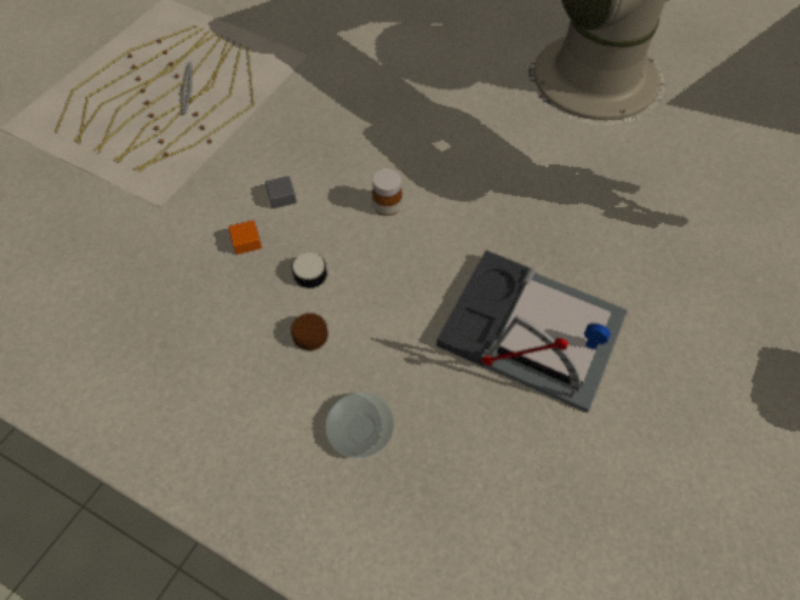

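View pics/side0.png

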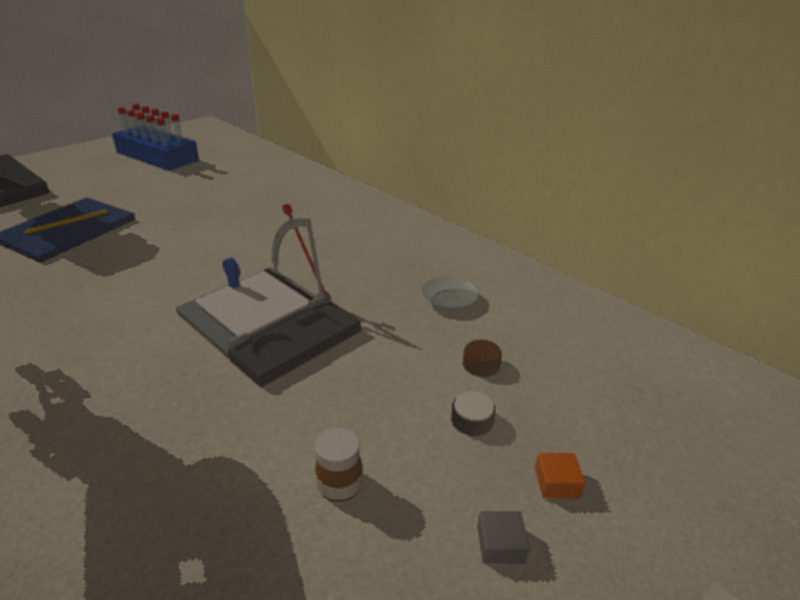

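The scene view shows the candidates for the puck. In native pixels, the white-topped one is at (217,188) and the brown look-alike at (217,232). The tiles, grey (197,134) and orange (171,166), are square, and the jar's white cap is at (271,128). I choose the white-topped one. Next I triangulate.

```bash
cat > b.py <<'E'
from h import *
np.set_printoptions(precision=1,suppress=True)
pts={}
for n in ('scene','side'):
    cT=cam(n)
    f=np.load(n+'0.npz'); im=f['im']
    for q in ('puck','recess','flap_hinge','tab','pointer_tip','flap_edge'):
        r=ctrl.place_of(n,q)
        if r: pts.setdefault(q,[]).append((cT,r[0]['uv']))
    # white top of the puck
    x,y=(217,190) if n=='scene' else (331,286)
    g=im[y-25:y+25,x-30:x+30].min(2); m=(g>g.max()*0.75).astype(np.uint8)
    k,l,s,c=cv2.connectedComponentsWithStats(m); 
    for i in range(1,k):
        if s[i,4]>60: uv=c[i]+[x-30,y-25]; print(n,'top',s[i],uv,at_z(cT,uv,25))
    if n=='scene': cv2.imwrite('pics/crop0.png',cv2.resize(im[110:260,140:300],None,fx=4,fy=4)[:,:,::-1])
for q,L in pts.items():
    A=np.zeros((3,3));b=np.zeros(3)
    for (c,T),uv in L:
        d=T[:3,:3]@ray(c,uv); d/=np.linalg.norm(d); M=np.eye(3)-np.outer(d,d); A+=M; b+=M@T[:3,3]
    P=np.linalg.solve(A,b); print(q,P,[np.linalg.norm(proj(cT,P)-uv) for cT,uv in L],[at_z(cT,uv,{'puck':0,'recess':12,'flap_hinge':23,'tab':57,'flap_edge':23}.get(q,130)) for cT,uv in L])
E
python3 b.py
```

```text
scene top [   0    0   60   50 2548] [217.8 189. ] [ 625.9 -204.8   25. ]
side top [   0    0   60   50 2030] [325.6 282.6] [ 614.9 -206.5   25. ]
puck [ 622.6 -213.8    0.7] [np.float64(0.23067405756537426), np.float64(0.2910417438219842)] [array([ 622. , -213.7,   -0. ]), array([ 623.5, -213.8,   -0. ])]
recess [509.5  34.5  13.4] [np.float64(1.2292943734536497), np.float64(1.356742893425805)] [array([506.3,  35.8,  12. ]), array([511.5,  33.4,  12. ])]
flap_hinge [541.4  76.4  29.8] [np.float64(2.0691813259059653), np.float64(2.0904451943939155)] [array([533.5,  78.1,  23. ]), array([547.9,  80.5,  23. ])]
tab [541.7 195.4  53.1] [np.float64(4.0389948373200815), np.float64(3.5584828520452105)] [array([537.1, 199.7,  57. ]), array([541.3, 179.7,  57. ])]
pointer_tip [629.6 157.7 143.2] [np.float64(0.039192420596215874), np.float64(0.03135990776714156)] [array([621.8, 157.3, 130. ]), array([645.2, 182.9, 130. ])]
flap_edge [604.  202.9  26.3] [np.float64(0.8125966881291798), np.float64(0.6674292230820429)] [array([600.9, 204. ,  23. ]), array([607.2, 206.1,  23. ])]
```

View pics/crop0.png

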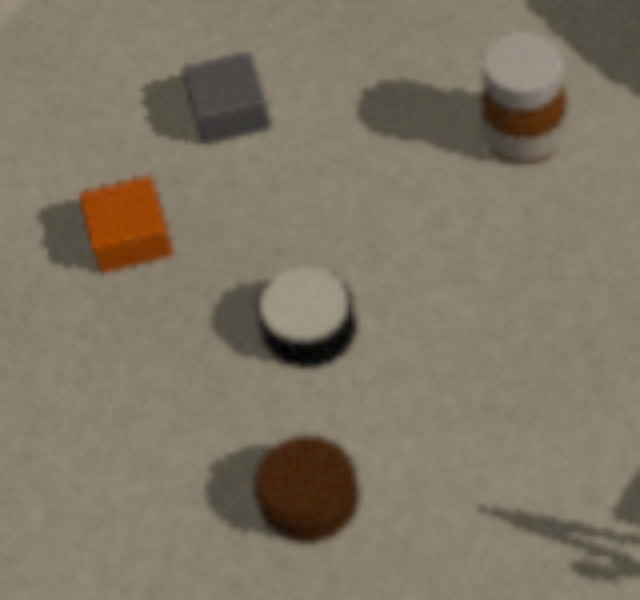

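The crop confirms it: the black puck with the white top is at crop (305,310), and the brown look-alike is at (307,488). Next I look at the station from above.

```bash
python3 - <<'E'
from h import *
np.set_printoptions(precision=2,suppress=True)
c=ctrl.calibration('wrist'); print(c)
s=ctrl.sense(); q=s['ee_rot']; M=R.from_quat([q[1],q[2],q[3],q[0]]).as_matrix(); print(M); print(cam('wrist')[1])
E
```

```text
{'fx': 349.8904896710477, 'fy': 349.8904896710477, 'cx': 284.41270581446935, 'cy': 209.67626609647414, 'k1': -0.005973317593936139, 'mount': array([[  -0.  ,   -0.96,   -0.28,   70.02],
       [   1.  ,   -0.  ,   -0.  ,   -0.25],
       [   0.  ,   -0.28,    0.96, -142.43],
       [   0.  ,    0.  ,    0.  ,    1.  ]])}
[[-0.95  0.3  -0.  ]
 [ 0.3   0.95  0.  ]
 [ 0.    0.   -1.  ]]
[[  0.3    0.91   0.27  92.8 ]
 [  0.95  -0.29  -0.09 521.21]
 [ -0.     0.28  -0.96 373.74]
 [  0.     0.     0.     1.  ]]
```

>>> send_rows(targets=[{"offset": [2.5,-3,1],"spin": 0},{"offset": [5,-6,2],"spin": 0},{"offset": [7.5,-9,3],"spin": 0},{"offset": [10,-12,4],"spin": 0},{"offset": [12.5,-15,5],"spin": 0},{"offset": [15,-18,6],"spin": 0},{"offset": [17.5,-21,7],"spin": 0},{"offset": [20,-24,7],"spin": 0}])

```text
time_s: 2.37
eef_pos: [360.9, 258.7, 303.3]
ee_rot: [0.002, 0.154, 0.988, 0.001]
force: [0.4, 1.2, 0.4]
grip_width: 1.002
grip_force: 0.0
```

>>> send_rows(targets=[{"offset": [2,-2,0],"spin": -0.12},{"offset": [4,-4,0],"spin": -0.24},{"offset": [6,-6,0],"spin": -0.36},{"offset": [9,-8,0],"spin": -0.48},{"offset": [12,-10,0],"spin": -0.6},{"offset": [14,-12,0],"spin": -0.72},{"offset": [16,-13,0],"spin": -0.84},{"offset": [16,-13,0],"spin": -0.96}])

```text
time_s: 3.03
eef_pos: [522.0, 127.7, 300.3]
ee_rot: [-0.0, 0.596, 0.803, -0.0]
force: [-0.1, 0.1, 0.3]
grip_width: 1.0
grip_force: 0.0
```

>>> send_rows(targets=[{"offset": [0,0,0],"spin": -0.12},{"offset": [0,0,0],"spin": -0.2},{"offset": [0,0,0],"spin": -0.2},{"offset": [0,0,0],"spin": -0.2}])

```text
time_s: 3.37
eef_pos: [519.6, 130.2, 301.3]
ee_rot: [0.0, 0.669, 0.743, -0.0]
force: [0.5, -1.4, 0.7]
grip_width: 1.001
grip_force: 0.0
```

```bash
cat > w.py <<'E'
from h import *
import sys
np.set_printoptions(precision=1,suppress=True)
cT,im,d=snap('wrist'); np.savez('w1.npz',im=im,d=d,T=cT[1])
for q in ('recess','flap_hinge','tab','pointer_tip','flap_edge','station'):
    for r in ctrl.place_of('wrist',q)[:2]:
        u,v=np.clip(np.round(r['uv']).astype(int),0,[559,419])
        print(q,'%.2f'%r['conf'],np.array(r['uv']),at_depth(cT,r['uv'],d[v,u]),at_z(cT,r['uv'],{'recess':12,'flap_hinge':23,'tab':57,'flap_edge':23,'station':0}.get(q,143)))
cv2.imwrite('pics/w1.png',cv2.resize(im,(800,600))[:,:,::-1])
s=ctrl.sense(); print(s['eef_pos'],s['ee_rot'],s['time_s'])
E
python3 w.py
```

```text
recess 0.78 [271.7 234.8] [512.7  38.8  10.4] [512.7  39.4  12. ]
flap_hinge 0.92 [303.2 217.7] [550.3  69.7  20.8] [550.1  70.4  23. ]
flap_hinge 0.23 [301.4 183.9] [542.6 113.8  25.4] [542.7 113.3  23. ]
tab 0.70 [301.2 216. ] [547.7  71.   18.6] [544.5  82.7  57. ]
tab 0.64 [305.8 117. ] [537.1 193.1  46.1] [536.5 193.3  57. ]
pointer_tip 0.69 [410.7 169. ] [625.9 161.3 145.6] [626.9 161.  143. ]
pointer_tip 0.53 [368.5 112.9] [612.4 204.9  14. ] [582.5 203.5 143. ]
flap_edge 0.82 [365.3 112.7] [609.2 204.8  11.6] [606.6 204.6  23. ]
station 0.58 [298.8 181.9] [539.1 116.2  26.4] [540.7 110.9   0. ]
[519.6 130.2 301.3] [0.  0.7 0.7 0. ] 3.7167
```

View pics/w1.png

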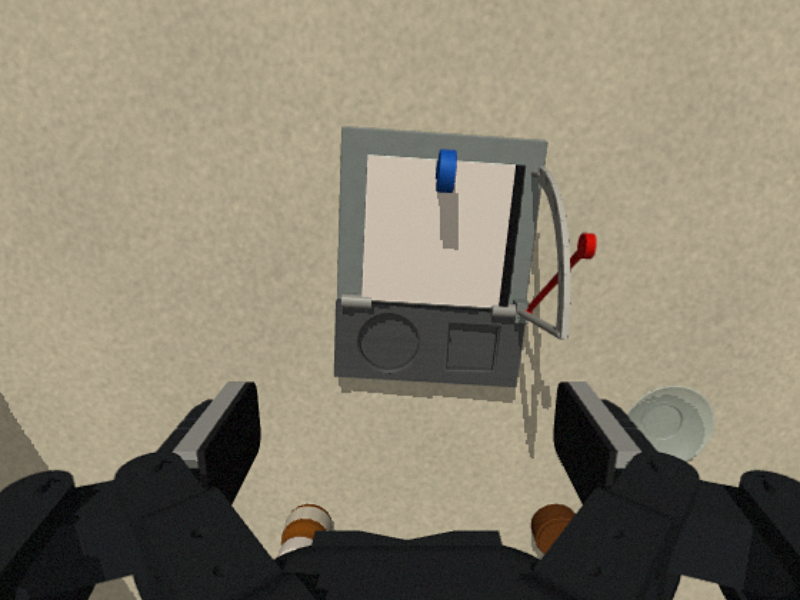

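The wrist view shows the station clearly. At 800x600 scale, the round recess is at (388,341), the blue tab at (446,170) and the red button at (588,244). I'll get the yaw from the edges and the recess from its rim circle.

```bash
cat > c.py <<'E'
from h import *
np.set_printoptions(precision=2,suppress=True)
f=np.load('w1.npz'); im,d,T=f['im'],f['d'],f['T']; cT=(ctrl.calibration('wrist'),T)
D=lambda u,v:at_depth(cT,(u,v),d[int(round(v)),int(round(u))])
for n,u,v in [('fl',237,261),('fr',360,268),('bl',243,92),('br',380,101),('tabtop',313,106)]: print(n,D(u,v))
# rectify plate plane z=20 to 0.25 mm/px map
s=4; X0,Y0,W,H=440,-10,160,100
xs,ys=np.meshgrid(X0+np.arange(W*s)/s,Y0+np.arange(H*s)/s)
def rect(z):
    m=np.array([[proj(cT,(a,b,z)) for a,b in ((X0,Y0),(X0+W,Y0),(X0+W,Y0+H),(X0,Y0+H))]]).astype(np.float32)
    Hm=cv2.getPerspectiveTransform(m[0],np.float32([[0,0],[W*s,0],[W*s,H*s],[0,H*s]])); return cv2.warpPerspective(im,Hm,(W*s,H*s),flags=cv2.INTER_CUBIC)
r=rect(20); cv2.imwrite('pics/rect.png',r[:,:,::-1])
g=cv2.GaussianBlur(cv2.cvtColor(r,cv2.COLOR_RGB2GRAY),(7,7),0)
c=cv2.HoughCircles(g,cv2.HOUGH_GRADIENT,1.5,60,param1=40,param2=20,minRadius=100,maxRadius=114)
if c is not None:
    for a in c[0][:4]: print('circle',a[:2]/s+[X0,Y0],a[2]/s)
# front plate edge (light table below -> dark plate)
gray=g.astype(float); pts=[]
for x in range(120,500,10):
    col=gray[:160,x]; k=np.argmin(np.diff(col[::1])); pts.append((x/s+X0,k/s+Y0))
p=np.array(pts); 
vx,vy,x0,y0=cv2.fitLine(p.astype(np.float32),cv2.DIST_HUBER,0,0.01,0.01).ravel(); print('front edge angle',np.arctan(vy/vx),x0,y0)
# black/white flap corners & tab blob
b=im.astype(int); m=((b[:,:,2]>90)&(b[:,:,0]<60)).astype(np.uint8); k,l,st,ce=cv2.connectedComponentsWithStats(m); i=1+st[1:,4].argmax(); print('tab blob',st[i],ce[i],at_z(cT,ce[i],57))
m=((b[:,:,0]>130)&(b[:,:,1]<50)).astype(np.uint8); print('red centroid box',cv2.boundingRect(m))
E
python3 c.py
```

```text
fl [470.76   1.44  20.84]
fr [633.64   7.72  19.71]
bl [462.89 212.95  14.08]
br [624.17 219.74  11.69]
tabtop [542.15 205.18  64.18]
circle [513.31  37.06] 27.4375
front edge angle 0.038353 508.5 -1.175
tab blob [308 105  12  25 261] [313.12 115.92] [544.12 195.19  57.  ]
red centroid box (368, 164, 49, 55)
```

View pics/rect.png

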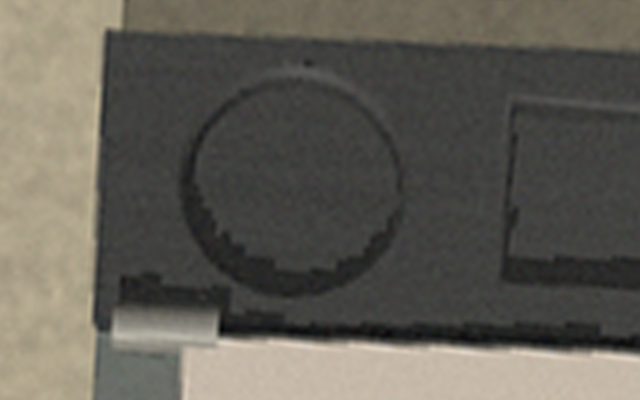

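>>> send_rows(targets=[{"offset": [1,-4,0],"spin": -0.06},{"offset": [2,-8,0],"spin": -0.06},{"offset": [3,-12,0],"spin": -0.06},{"offset": [5,-16,-1],"spin": -0.06},{"offset": [6,-20,-2],"spin": -0.06},{"offset": [7,-23.5,-4],"spin": -0.06},{"offset": [8.5,-27,-6],"spin": -0.06},{"offset": [10,-30,-8],"spin": -0.06}])

```text
time_s: 4.38
eef_pos: [618.6, -169.6, 222.6]
ee_rot: [0.001, 0.692, 0.722, 0.0]
force: [1.5, 0.2, 0.5]
grip_width: 1.002
grip_force: 0.0
```

>>> send_rows(targets=[{"offset": [0.2,-2,-3],"spin": 0},{"offset": [0.2,-4.4,-6],"spin": 0},{"offset": [0.2,-4.4,-9],"spin": 0},{"offset": [0.2,-4.4,-9],"spin": 0},{"offset": [0.2,-4.4,-9],"spin": 0},{"offset": [0.2,-4.4,-9],"spin": 0}])

```text
time_s: 4.88
eef_pos: [621.3, -211.0, 135.3]
ee_rot: [0.001, 0.692, 0.722, 0.0]
force: [-0.4, -0.5, 1.1]
grip_width: 0.998
grip_force: 0.0
```

```bash
cat > p.py <<'E'
from h import *
np.set_printoptions(precision=2,suppress=True)
cT,im,d=snap('wrist'); np.savez('w2.npz',im=im,d=d,T=cT[1])
s=ctrl.sense(); print(s['eef_pos'],s['ee_rot'],s['time_s'])
print([at_z(cT,r['uv'],0) for r in ctrl.place_of('wrist','puck')[:2]])
u0,v0=proj(cT,(622.7,-213.8,25)); print(u0,v0)
m=np.zeros((420,560),np.uint8); g=im.min(2); x,y=int(u0),int(v0)
f=im.copy(); cv2.floodFill(f,m2:=np.zeros((422,562),np.uint8),(x,y),0,(4,)*3,(4,)*3,cv2.FLOODFILL_MASK_ONLY|4)
m=m2[1:-1,1:-1]; M=cv2.moments(m,True); c=(M['m10']/M['m00'],M['m01']/M['m00'])
ct=max(cv2.findContours(m,0,1)[0],key=cv2.contourArea); P=np.array([at_z(cT,q[0],25)[:2] for q in ct]); 
A=np.c_[2*P,np.ones(len(P))]; w=np.linalg.lstsq(A,(P**2).sum(1),rcond=None)[0]; print('circle fit',w[:2],np.sqrt(w[2]+w[:2]@w[:2]),'centroid',at_z(cT,c,25),'depthpt',at_depth(cT,c,d[int(c[1]),int(c[0])]))
cv2.imwrite('pics/w2.png',im[:,:,::-1])
E
python3 p.py
```

```text
[ 621.44 -211.03  135.75] [0.   0.69 0.72 0.  ] 4.9333
[array([ 711.31, -157.61,    0.  ]), array([ 619.57, -215.75,    0.  ])]
285.0350121267315 209.05518005327127
circle fit [ 621.48 -214.61] 21.522945627327466 centroid [ 621.42 -214.13   25.  ] depthpt [ 621.43 -214.5    23.72]
```

>>> send_rows(targets=[{"offset": [0,-0.3,-3],"spin": 0},{"offset": [0,-0.3,-6],"spin": 0},{"offset": [0,-0.3,-9],"spin": 0},{"offset": [0,-0.3,-11],"spin": 0},{"offset": [0,-0.3,-12.9],"spin": 0},{"offset": [0,-0.3,-12.9],"spin": 0},{"offset": [0,-0.3,-12.9],"spin": 0}], grip=1.0)

```text
time_s: 5.57
eef_pos: [620.9, -214.1, 5.1]
ee_rot: [0.0, 0.692, 0.722, 0.0]
force: [-0.2, -0.6, 0.8]
grip_width: 0.998
grip_force: 0.0
```

>>> send_rows(targets=[{"offset": [0,0,0],"spin": 0},{"offset": [0,0,0],"spin": 0},{"offset": [0,0,0],"spin": 0},{"offset": [0,0,0],"spin": 0},{"offset": [0,0,0],"spin": 0},{"offset": [0,0,0],"spin": 0},{"offset": [0,0,0],"spin": 0},{"offset": [0,0,0],"spin": 0}], grip=0.4, squeeze=40)

```text
time_s: 6.23
eef_pos: [621.1, -214.6, 5.8]
ee_rot: [0.001, 0.692, 0.722, 0.0]
force: [-1.3, 1.6, 6.3]
grip_width: 0.57
grip_force: 40.7
```

>>> send_rows(targets=[{"offset": [0,0,3],"spin": 0},{"offset": [0,0,6.5],"spin": 0},{"offset": [-1,3,8],"spin": 0},{"offset": [-2.5,6.5,8],"spin": 0},{"offset": [-4,10,8],"spin": 0},{"offset": [-5.5,13.5,8],"spin": 0},{"offset": [-7,17,8],"spin": 0},{"offset": [-8.5,20,8],"spin": 0}])

```text
time_s: 6.9
eef_pos: [534.4, -12.4, 84.6]
ee_rot: [0.0, 0.692, 0.722, 0.0]
force: [0.4, 0.3, -1.3]
grip_width: 0.564
grip_force: 42.0
```

>>> send_rows(targets=[{"offset": [-1.2,2.5,-2],"spin": 0},{"offset": [-2.2,5.1,-4],"spin": 0},{"offset": [-2.2,5.1,-5],"spin": 0},{"offset": [-2.2,5.1,-5],"spin": 0},{"offset": [-2.2,5.1,-5],"spin": 0},{"offset": [-2.2,5.1,-5],"spin": 0}])

```text
time_s: 7.4
eef_pos: [514.5, 35.7, 35.0]
ee_rot: [0.001, 0.692, 0.721, 0.001]
force: [0.1, -0.6, 0.0]
grip_width: 0.563
grip_force: 42.0
```

```bash
cat > v.py <<'E'
from h import *
import sys
cT,im,d=snap('wrist',sys.argv[1]); np.savez('w3.npz',im=im,d=d,T=cT[1]); s=ctrl.sense(); print(s['eef_pos'],s['ee_rot'],s['force'],s['time_s'])
E
python3 v.py w3.png
```

```text
[514.46931654  35.67164557  34.98607625] [9.59030832e-04 6.92532351e-01 7.21385908e-01 6.28352447e-04] [ 0.24179056  0.3517975  -1.54604774] 7.45
```

View pics/w3.png

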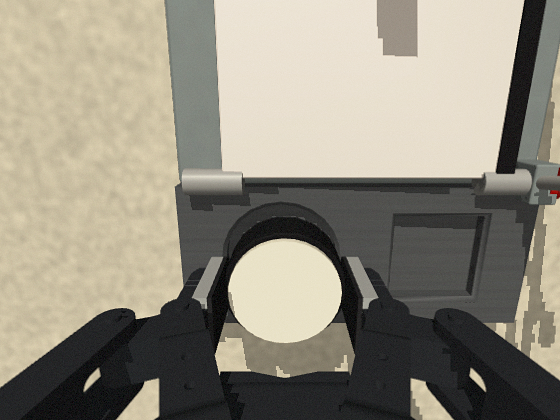

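The puck is held level above the recess, with its top at (285,290). The rim's upper arc peaks near (282,203), with its left edge near 222. I'll compare these in world coordinates.

```bash
python3 - <<'E'
from h import *
np.set_printoptions(precision=2,suppress=True)
f=np.load('w3.npz'); im,d,T=f['im'],f['d'],f['T']; cT=(ctrl.calibration('wrist'),T)
g=cv2.GaussianBlur(cv2.cvtColor(im,cv2.COLOR_RGB2GRAY),(3,3),0).astype(float)
# radial search of rim on z=20: plate (outside) -> darker/other inside
from scipy.optimize import least_squares
c=np.array([513.2,36.3])
for it in range(4):
    P=[]
    for a in np.radians(np.arange(25,160,3)):
        rr=np.arange(23,31,.25); v=[]
        for r in rr:
            u=proj(cT,(c[0]+r*np.cos(a),c[1]+r*np.sin(a),20)); v.append(cv2.getRectSubPix(g.astype(np.float32),(1,1),tuple(map(float,u)))[0,0])
        k=np.argmax(np.abs(np.diff(v))); 
        if abs(np.diff(v)[k])>2: P.append(c+(rr[k]+.125)*np.array([np.cos(a),np.sin(a)]))
    P=np.array(P); s=least_squares(lambda x:np.hypot(*(P-x).T)-27,c,loss='soft_l1',f_scale=.5); c=s.x
print('recess',c,len(P),np.median(np.abs(s.fun)))
m=(im.min(2)>200).astype(np.uint8); k,l,st,ce=cv2.connectedComponentsWithStats(m); i=l[290,285]; print(st[i],ce[i])
ct=max(cv2.findContours((l==i).astype(np.uint8),0,1)[0],key=cv2.contourArea)
for z in (52,54): 
    Q=np.array([at_z(cT,q[0],z)[:2] for q in ct]); A=np.c_[2*Q,np.ones(len(Q))]; w=np.linalg.lstsq(A,(Q**2).sum(1),rcond=None)[0]; print(z,w[:2],np.sqrt(w[2]+w[:2]@w[:2]))
print(d[290,285],at_depth(cT,(285,290),d[290,285]))
E
```

```text
recess [512.46  37.05] 45 0.3060437286422122
[     0      0    560    420 184466] [257.92 240.14]
52 [511.83  40.59] 105.0748078791747
54 [511.83  41.63] 103.39845542355086
138.91772 [515.24  36.6   52.91]
```

>>> send_rows(targets=[{"offset": [-0.24,0.07,0],"spin": 0},{"offset": [-0.24,0.07,-0.5],"spin": 0},{"offset": [-0.24,0.07,-0.9],"spin": 0},{"offset": [-0.24,0.07,-1.2],"spin": 0},{"offset": [-0.24,0.07,-1.2],"spin": 0}])

```text
time_s: 7.87
eef_pos: [511.2, 37.1, 21.4]
ee_rot: [0.0, 0.692, 0.722, 0.0]
force: [2.1, -1.0, -1.8]
grip_width: 0.564
grip_force: 42.0
```

>>> send_rows(targets=[{"offset": [0.05,0,-0.2],"spin": 0},{"offset": [0.05,0,-0.4],"spin": 0},{"offset": [0.05,0,-0.5],"spin": 0},{"offset": [0.05,0,-0.5],"spin": 0}])

```text
time_s: 8.2
eef_pos: [511.7, 37.3, 17.8]
ee_rot: [0.0, 0.692, 0.722, 0.0]
force: [-2.8, -1.7, 10.7]
grip_width: 0.572
grip_force: 43.1
```

>>> send_rows(targets=[{"offset": [0,0,0],"spin": 0},{"offset": [0,0,0],"spin": 0},{"offset": [0,0,0.1],"spin": 0},{"offset": [0,0,0.5],"spin": 0},{"offset": [0,0,2],"spin": 0},{"offset": [0,0,5],"spin": 0},{"offset": [0,0,9],"spin": 0},{"offset": [0,0,9],"spin": 0}], grip=0.85)

```text
time_s: 8.87
eef_pos: [514.5, 37.1, 113.5]
ee_rot: [0.004, 0.692, 0.722, 0.003]
force: [1.3, -1.1, 1.7]
grip_width: 0.847
grip_force: 0.0
```

```bash
python3 v.py w4.png; python3 - <<'E'
from h import *
np.set_printoptions(precision=2,suppress=True)
f=np.load('w3.npz'); im,d,T=f['im'],f['d'],f['T']; cT=(ctrl.calibration('wrist'),T)
for n,P in (('c',(512.5,37,37)),('l',(493,37,37)),('r',(532,37,37)),('t',(512.5,57,37)),('b',(512.5,18,37)),('plate',(485,12,20)),('plate2',(548,12,20))):
    u=proj(cT,P); print(n,u,at_depth(cT,u,d[int(u[1]),int(u[0])]))
E
```

```text
[513.27409691  37.21728647 110.3816194 ] [0.00288872 0.69204316 0.72184736 0.00207426] [-0.3845236   0.02126576 -0.46790582] 8.9167
c [279.25 219.21] [512.51  36.76  36.25]
l [249.52 218.13] [492.98  36.91  36.72]
r [308.88 220.28] [532.1   36.66  35.95]
t [280.42 189.51] [512.5   56.91  36.61]
b [278.2  246.11] [512.5   17.87  36.69]
plate [239.97 243.55] [485.13  12.48  21.19]
plate2 [326.95 246.56] [547.95  12.12  20.29]
```

View pics/w4.png

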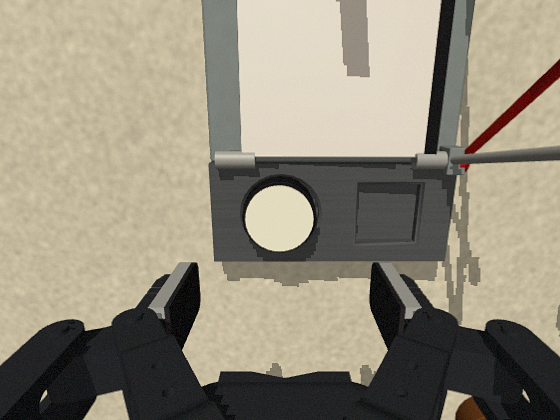

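The puck is seated: its top is level at z≈36.5 with the plate at 20.5, and it sits centred at (279,218). Next is the tab.

>>> send_rows(targets=[{"offset": [0.5,3,2],"spin": 0},{"offset": [1,6,4],"spin": 0},{"offset": [2,10,4],"spin": 0},{"offset": [3,13,4],"spin": 0},{"offset": [3,15,4],"spin": 0},{"offset": [3,15,4],"spin": 0},{"offset": [3,15,4],"spin": 0}], grip=0.7)

```text
time_s: 9.5
eef_pos: [540.8, 187.9, 145.8]
ee_rot: [-0.001, 0.691, 0.722, -0.001]
force: [0.3, -0.8, 0.6]
grip_width: 0.702
grip_force: 0.0
```

```bash
cat > t.py <<'E'
from h import *
np.set_printoptions(precision=2,suppress=True)
f=np.load('w3.npz'); im,d,T=f['im'],f['d'],f['T']; cT=(ctrl.calibration('wrist'),T)
print('barrels',at_depth(cT,(235,159),d[159,235]),at_depth(cT,(431,160),d[160,431]))
cT,im,d=snap('wrist','w5.png'); s=ctrl.sense(); print(s['eef_pos'],s['time_s'])
b=im.astype(int); 
def blob(m): 
    k,l,st,ce=cv2.connectedComponentsWithStats(m.astype(np.uint8)); i=1+st[1:,4].argmax(); return l==i,st[i],ce[i]
m,st,ce=blob((b[:,:,2]>90)&(b[:,:,0]<60)); print('tab',st,ce)
v,u=np.nonzero(m); P=np.array([at_depth(cT,(x,y),d[y,x]) for x,y in zip(u,v) if d[y,x]>0]); 
print('range',np.percentile(P,[2,50,98],axis=0)); Z=P[:,2]>np.percentile(P[:,2],98)-3; print('top pts',P[Z].mean(0))
for z in (57,73): print(z,at_z(cT,ce,z))
for n,z in (('tab',57),('pointer_tip',143)): print(n,[(round(r['conf'],2),at_z(cT,r['uv'],z)) for r in ctrl.place_of('wrist',n)])
m=(b[:,:,0]>120)&(b[:,:,1]<60)&(b[:,:,2]<60)&(d>0); v,u=np.nonzero(m); P=np.array([at_depth(cT,(x,y),d[y,x]) for x,y in zip(u,v)]); 
if len(P): print('red',len(P),np.percentile(P,[2,50,98],axis=0)); np.save('red.npy',P)
E
python3 t.py
```

```text
barrels [482.43  74.21  28.96] [610.04  78.65  28.69]
[541.02 187.01 146.07] 9.55
tab [279 186  19  43 744] [287.7  206.43]
range [[537.4  183.29  56.44]
 [543.03 197.22  70.88]
 [548.66 207.28  73.23]]
top pts [543.24 192.34  71.87]
57 [543.27 193.35  57.  ]
73 [542.95 197.84  73.  ]
tab [(0.58, array([539.47, 192.21,  57.  ]))]
pointer_tip [(0.65, array([624.98, 160.98, 143.  ]))]
red 36 [[625.26 165.29 136.21]
 [627.13 165.8  137.95]
 [630.74 166.52 140.63]]
```

>>> send_rows(targets=[{"offset": [0.2,0.5,-2],"spin": 0},{"offset": [0.2,0.5,-4],"spin": 0},{"offset": [0.2,0.5,-6],"spin": 0},{"offset": [0.2,0.5,-6],"spin": 0},{"offset": [0.2,0.5,-6],"spin": 0}])

```text
time_s: 10.07
eef_pos: [543.3, 191.5, 86.7]
ee_rot: [-0.0, 0.693, 0.721, -0.001]
force: [0.3, -1.4, -0.1]
grip_width: 0.701
grip_force: 0.0
```

>>> send_rows(targets=[{"offset": [0,0.1,-2],"spin": 0},{"offset": [0,0.1,-4],"spin": 0},{"offset": [0,0.1,-4.7],"spin": 0},{"offset": [0,0.1,-4.7],"spin": 0}])

```text
time_s: 10.4
eef_pos: [543.2, 193.0, 39.7]
ee_rot: [-0.0, 0.692, 0.722, -0.001]
force: [0.2, 1.4, -0.0]
grip_width: 0.698
grip_force: 0.0
```

>>> send_rows(targets=[{"offset": [0,0,0],"spin": 0},{"offset": [0,0,0],"spin": 0},{"offset": [0,0,0],"spin": 0},{"offset": [0,0,0],"spin": 0},{"offset": [0,0,0],"spin": 0},{"offset": [0,0,0],"spin": 0},{"offset": [0,0,0],"spin": 0},{"offset": [0,0,0],"spin": 0}], grip=0.0, squeeze=35)

```text
time_s: 11.07
eef_pos: [542.7, 193.4, 41.0]
ee_rot: [-0.001, 0.692, 0.722, -0.001]
force: [-7.6, -1.7, 9.6]
grip_width: 0.136
grip_force: 36.0
```

>>> send_rows(targets=[{"offset": [0.01,-0.27,0.8],"spin": 0},{"offset": [0.02,-0.59,1.58],"spin": 0},{"offset": [0.04,-0.96,2.34],"spin": 0},{"offset": [0.06,-1.39,3.07],"spin": 0},{"offset": [0.07,-1.87,3.77],"spin": 0},{"offset": [0.1,-2.39,4.43],"spin": 0},{"offset": [0.12,-2.97,5.06],"spin": 0},{"offset": [0.12,-2.97,5.06],"spin": 0}])

```text
time_s: 11.73
eef_pos: [543.9, 162.5, 91.5]
ee_rot: [-0.001, 0.692, 0.722, -0.001]
force: [-7.0, 0.0, -2.3]
grip_width: 0.133
grip_force: 35.1
```

>>> send_rows(targets=[{"offset": [0.02,-0.61,0.58],"spin": 0},{"offset": [0.05,-1.26,1.12],"spin": 0},{"offset": [0.08,-1.95,1.61],"spin": 0},{"offset": [0.1,-2.67,2.05],"spin": 0},{"offset": [0.13,-3.42,2.45],"spin": 0},{"offset": [0.17,-4.2,2.79],"spin": 0},{"offset": [0.17,-4.2,2.79],"spin": 0}])

```text
time_s: 12.32
eef_pos: [545.6, 120.4, 119.3]
ee_rot: [-0.001, 0.692, 0.721, -0.001]
force: [-7.9, 1.0, -2.5]
grip_width: 0.131
grip_force: 34.8
```

```bash
cat > e.py <<'E'
from h import *
import sys
np.set_printoptions(precision=2,suppress=True)
s=ctrl.sense(); print(s['eef_pos'],s['force'],s['time_s'])
# hinge frame
th=.04; H=np.array([547.8,76.4,23]); ex=np.array([np.cos(th),np.sin(th),0]); ey=np.array([-np.sin(th),np.cos(th),0])
loc=lambda P:np.c_[(P-H)@ex,(P-H)@ey,(P-H)[:,2]]
g=np.array([*s['eef_pos']])+[0,0,19]; L=loc(g[None])[0]; print('tab loc',L,'flap angle from tab',np.arctan2(L[2],L[1])-np.arctan2(34,116),np.hypot(L[1],L[2]))
ims=[]
for n in ('scene','side'):
    cT,im,d=snap(n); b=im.astype(int)
    v,u=np.nonzero((d>0)); 
    c,T=cT; uu=np.c_[u,v].astype(np.float32).reshape(-1,1,2)
    K=np.array([[c['fx'],0,c['cx']],[0,c['fy'],c['cy']],[0,0,1.]])
    r=cv2.undistortPoints(uu,K,np.array([c['k1'],0,0,0,0])).reshape(-1,2); z=d[v,u]
    P=(np.c_[r*z[:,None],z])@T[:3,:3].T+T[:3,3]; Q=loc(P); col=b[v,u]
    red=(col[:,0]>1.8*col[:,1]+20)&(Q[:,0]>68)&(Q[:,0]<98)&(Q[:,2]>20)&(Q[:,2]<160)&(np.abs(Q[:,1])<170)
    fl=(np.abs(Q[:,0])<58)&(Q[:,1]>0)&(Q[:,2]>15)&(np.hypot(Q[:,1],Q[:,2])<122)&(col.min(1)>.7*col.max(1))&(col.max(1)>100)
    for nm,k in (('red',red),('flap',fl)):
        q=Q[k]
        if len(q)>10:
            l=cv2.fitLine(q[:,1:].astype(np.float32),cv2.DIST_HUBER,0,.01,.01).ravel(); print(n,nm,len(q),'line angle',np.arctan2(l[1],l[0])%np.pi,'pt',l[2:],'polar med',np.median(np.arctan2(q[:,2],q[:,1])))
    cen=np.array(proj(cT,H+[20,30,60])).astype(int); x,y=np.clip(cen,[75,75],[484,344]); ims.append(cv2.resize(im[y-75:y+75,x-75:x+75],(400,400),interpolation=cv2.INTER_CUBIC))
    for q in ('flap_edge','pointer_tip'): print(n,q,[(round(r['conf'],2),np.array(r['uv'])) for r in ctrl.place_of(n,q)[:2]])
cv2.imwrite('pics/'+sys.argv[1],np.hstack(ims)[:,:,::-1])
E
python3 e.py e1.png
```

```text
[545.56 120.35 119.26] [-7.93  0.99 -2.54] 12.3167
tab loc [ -0.48  44.01 115.26] flap angle from tab 0.9209590080790906 123.37241275730047
scene red 138 line angle 0.98649544 pt [56.91 85.5 ] polar med 0.9845789112238095
scene flap_edge [(0.77, array([398. , 236.6]))]
scene pointer_tip [(0.6, array([390.6, 240.5]))]
side red 57 line angle 0.9997106 pt [55.87 87.47] polar med 1.0012313481418642
side flap 507 line angle 0.8733958 pt [40.48 53.08] polar med 0.9193452899296336
side flap_edge [(0.8, array([194.6, 156.7])), (0.69, array([201.1, 146.2]))]
side pointer_tip [(0.53, array([202. , 145.7]))]
```

View pics/e1.png

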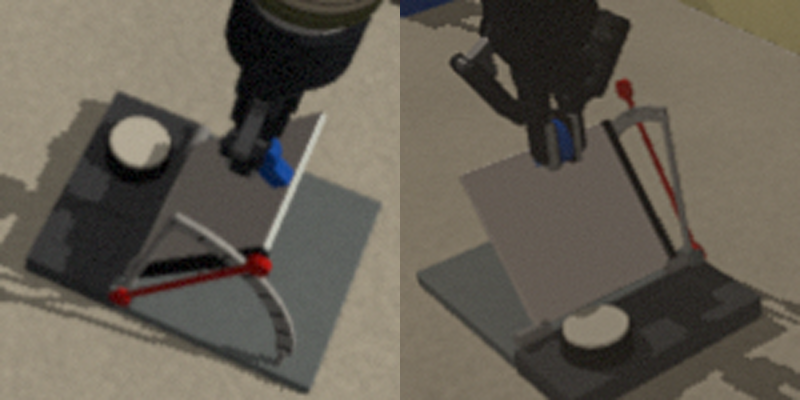

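Pointer and flap are both visible. The pointer fits at 0.99 rad and the flap at roughly 0.87–0.92, slightly short of it: the black edge at right-panel (640,190) still falls short of the red arm. I'll raise it about 0.1 rad.

>>> send_rows(targets=[{"offset": [0.02,-0.4,0.15],"spin": 0},{"offset": [0.03,-0.8,0.28],"spin": 0},{"offset": [0.05,-1.15,0.39],"spin": 0},{"offset": [0.05,-1.15,0.39],"spin": 0},{"offset": [0.05,-1.15,0.39],"spin": 0},{"offset": [0.05,-1.15,0.39],"spin": 0}])

```text
time_s: 13.12
eef_pos: [546.0, 109.8, 122.8]
ee_rot: [-0.001, 0.692, 0.722, -0.001]
force: [-8.0, 0.8, -2.2]
grip_width: 0.136
grip_force: 34.7
```

```bash
python3 e.py e2.png
```

```text
[545.96 109.79 122.83] [-7.98  0.79 -2.24] 13.1167
tab loc [ -0.51  33.44 118.83] flap angle from tab 1.011386542759639 123.44968468986364
scene red 128 line angle 0.9797422 pt [56.42 83.85] polar med 0.9789566022424885
scene flap_edge [(0.86, array([394.2, 229.8])), (0.18, array([253.9, 299. ]))]
scene pointer_tip [(0.62, array([394.1, 237. ])), (0.46, array([349.6, 201.5]))]
side red 60 line angle 0.9952274 pt [54.93 86.92] polar med 1.0079913263998477
side flap 242 line angle 0.96201265 pt [37.56 59.47] polar med 1.006976677516879
side flap_edge [(0.87, array([194.9, 157.1]))]
side pointer_tip [(0.69, array([202.7, 144.2]))]
```

View pics/e2.png

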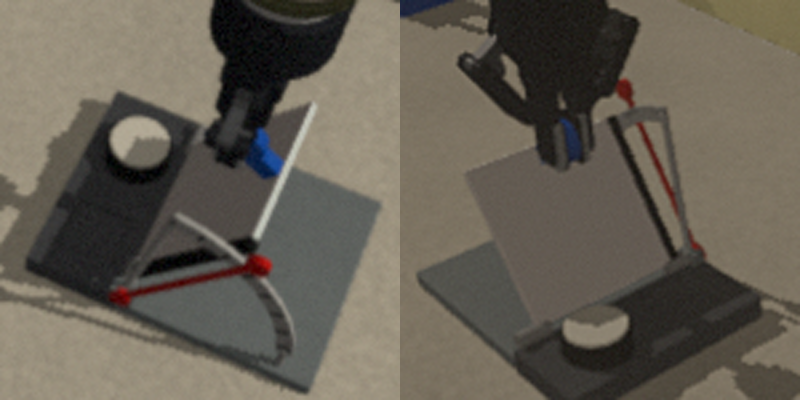

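The black edge now runs alongside the red arm in both views: right panel from (615,120) to (672,255), arm from (625,90) to (697,252). I'll do one model check using the corner and tip pixels.

```bash
python3 - <<'E'
from h import *
np.set_printoptions(precision=1,suppress=True)
th=.04; H=np.array([547.8,76.4,23]); ex=np.array([np.cos(th),np.sin(th),0]); ey=np.array([-np.sin(th),np.cos(th),0])
for n in ('scene','side'):
    cT=cam(n)
    for a in (.9,.95,1.0,1.05): 
        f=lambda x,r:proj(cT,H+x*ex+r*np.cos(a)*ey+[0,0,r*np.sin(a)])
        print(n,a,'corner',f(62,124),'tip',f(84,140),'far corner',f(-62,124))
    x,y=np.clip(proj(cT,H+[20,30,60]).astype(int),[75,75],[484,344]); print('crop origin',x-75,y-75)
s=ctrl.sense(); print(s['dq'],s['time_s'])
E
```

```text
scene 0.9 corner [393.1 235.1] tip [395.8 244.3] far corner [416.1 182.3]
scene 0.95 corner [390.8 232.9] tip [393.2 241.7] far corner [414.  180.1]
scene 1.0 corner [388.4 230.7] tip [390.3 239.2] far corner [411.8 178. ]
scene 1.05 corner [385.8 228.6] tip [387.3 236.7] far corner [409.4 175.9]
crop origin 296 141
side 0.9 corner [193.6 157.8] tip [198.9 147.7] far corner [139.4 178.2]
side 0.95 corner [194.8 157. ] tip [200.3 146.6] far corner [140.3 177.4]
side 1.0 corner [196.2 156.3] tip [201.8 145.8] far corner [141.4 176.8]
side 1.05 corner [197.5 155.7] tip [203.4 145. ] far corner [142.5 176.2]
crop origin 117 113
[ 0.  0.  0. -0.  0. -0.] 13.4167
```

```bash
python3 -c "
from rig import ctrl
print(ctrl.finish_job())"
```

```text
the job is handed in; nothing more can be done
None
```

The puck is fully home in the round recess, white side up and released, and I handed the job in at about 13.4 s with the gripper still holding the flap. The flap measured 0.96–1.01 rad against about 0.99 for the red pointer, inside the 0.08 rad tolerance; no verdict came back.

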